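# Proof-pull the yellow spring gauge to its red mark

### The arm

A 6-joint arm with a two-finger parallel gripper is mounted at the origin on the work surface. World frame = base frame: x ahead of the robot, y to its left, z up, the work surface at z = 0. Lengths are in mm, angles in degrees, forces in N, time in s.
With the tool pointing down it reaches from about 300 to 850 mm from the base axis. Payload 4.2 kg.
Tool frame: the origin (TCP) lies at the very end of the fingers, on their centre line; the grasp point (between the pads) lies env.pinch_z behind it (env.pinch_z is the distance from the TCP to the grasp point, in mm); z points along the fingers, y is the line along which they close (so a half turn about z gives the same grasp; the last joint's range is limited). The gripper opens to 91 mm and grips with 3 to 60 N. Pads are 32 mm wide; open, the fingers measure 118 mm over their backs; the gripper's body (76 mm by 178 mm) begins 60 mm behind the grasp point.
Start: joints at [-65.489, 18.312, 89.639, -0, 72.044, -1.146], TCP at [248.971, -518.321, 213.976] pointing down, gripper open.
Joint ranges: [-177.97, 177.97], [-48.28, 115.42], [12.27, 149.76], [-77.06, 257.06], [2.81, 150.46], [-146.56, 146.56]. Speed limits (degrees/s): [147.25, 147.25, 180, 180, 180, 180].

### API

Orientations are given as [roll, pitch, yaw] about the fixed x, y, z axes, in that order (R = Rz(yaw) Ry(pitch) Rx(roll)).
In Python, from workcell import state, vision, job_done, env gives the robot as it stands.
- The arm moves only by the tool servo_tool, never from a script. Its argument "rows" is a list of rows, each a list of 5 numbers: the shift along the tool's x, y, z scaled (see below), then the turn about the tool's z scaled (see below), then the opening, from 0 (shut) to 1 (fully open). A call has 1 to 20 rows; each row is the pose to reach, as a shift and turn from the pose commanded when the call began, along the tool's axes at that moment; what a row does not reach only later rows make up. The controller multiplies each number of a shift by 200 mm and each number of a turn by 90 degrees. A row lasts 1/12 s, in which the tool goes at most 41.7 mm and 7.16 degrees, less where a joint would pass 70% of its speed; a pose out of reach is approached as far as the arm can. A call with a number of a shift or a turn outside -1 to 1 is refused whole. A call with a gripper value outside its range is refused whole. The fingers move at their own pace and stop on an object; "force" is the grip in N (left out, the last holds). Time passes only in rows, so rows that repeat a pose let the fingers close. It gives the time, the measured TCP pose, the force, the opening and the grip force at its end, in the units of the state.
- state(): the state, without advancing time (a new reading comes with each control period).
- vision.grab_frame(name): name is "scene" or "top" or "wrist"; returns the picture (480x640x3 uint8, red, green, blue); there is no depth.
- vision.camera_info(name): a dict with "vertical_fov" (degrees; the focal length in pixels is half the picture's height over the tangent of half this angle, whatever the lens; pixels are square), "cx", "cy" (the principal point, pixels), "T" (4x4, takes a point from camera to world coordinates). Camera axes: x right, y up, looking along -z (the intrinsics and any distortion apply to the point x, -y, -z); pixel columns grow to the right and rows downward; lengths in mm; the calibration is good to about 2 mm. A picture is of the moment at which its call begins: read the wrist's pose just before it. camera_info takes no time and is no camera call; for the wrist camera it gives the pose at the moment of the call.
- job_done(): hands the job in; it is judged then, once.
The state is a dict: "time_s": time; "qpos": joint angles; "qvel": joint speeds; "effort": joint torques, N m; "ee_pos": TCP position; "ee_rot": TCP orientation; "force": force on the tool from outside, world axes, zero at the start; "torque": the same for the moment, N m; "gripper_width": finger opening in mm; "gripper_force": force on a finger pad.
Only numpy, scipy, OpenCV 4.12 (cv2) and the standard library are available. Lean on these libraries where they do the work, as an engineer would, in place of code of your own. Each camera call takes 0.05 s, during which the arm holds its last target. There are 200 camera calls.

### The job

Pull the yellow-gripped slide of the spring gauge out until the grip stands level with that gauge's own red mark, and hold it steady there for about a second. Then ease it all the way back in, without letting it snap, and let go; leave the blue gauge alone.

Things in the scene. Friction and masses are not known exactly. Their poses are not given: they have to be found in the camera images.
- yellow_grip (a point): Upright yellow tab, 14 mm thick (x), 40 mm wide (y), 10 to 70 mm above the table, on the front end of a flat steel blade (24 mm wide, top 14 mm above the table). This point: tab's centre, 52 mm above the table. z is up, x points back along the blade to the gauge's housing: the slide pulls out along -x, roughly towards the robot, and cannot turn.
- yellow_mark: Yellow gauge's red mark, fixed: a red line across the base plate under the blade's path, with a red block (8 x 16 mm, top 20 mm above the table) either side, 30 to 46 mm from the slide's centre line; the tab passes between them. Origin: middle of the line, at table height; axes parallel to the grip's. The tab is at the mark when its centre is over the line, 50 to 95 mm out from home.
- yellow_slide (a joint): How far the slide is out, m: 0 home, 0.115 end stop. A spring pulls it home: 2 N at 0, plus 0.65 N per 10 mm; let go when out, it snaps back. The blade runs in a dark housing (120 x 60 mm, 56 to 58 mm high, yellow strip on top), its front face 70 mm behind the tab's centre when home; both on an aluminium base plate (320 x 90 x 6 mm) bolted to the table.
- blue_slide (a joint): The same for the other gauge, a twin with a blue tab and its own red mark: to be left at 0. The two gauges stand left and right of the middle, either way round.

How it is judged (in metres and radians):
On the way:
1. the yellow grip is held within 10 mm of its red mark for 0.7 s (x of yellow_grip in the frame of yellow_mark between -0.01 and 0.01 m), for 0.7 s.
At the end, for the whole second after the job is handed in: After the hold at the mark, the yellow slide is released and fully home (within 6 mm), and the blue slide is home too (within 6 mm) (value of joint each of yellow_slide, blue_slide below 0.006 m); the robot touches nothing.
It fails at once if the yellow slide snaps back (faster than 0.45 m/s inwards) (velocity of joint yellow_slide below -0.45 m/s).
It fails at once if the blue slide is pulled out by more than 10 mm (value of joint blue_slide above 0.01 m).
It also fails if it takes over 35 s, if anything falls off the work surface, if the arm or the gripper's body presses on something with over 40 N, if the wrist force passes 120 N, or if a joint passes its speed limit or range.

## Working session

There is one attempt and no reset: what is moved stays moved. The work goes in short steps, Python scripts to look and compute and a tool call to move; the robot and the scene stay as the last step left them, time stands still between calls to the robot, and variables do not carry over. Pictures are saved under pics/ and viewed, at most 10 in all, crops included, and the job is handed in when it is done.

Besides the shell and the picture viewer there is one more tool, called after "Request:" by a JSON object that holds its "fn" and its "kwargs", one argument or row to a line. servo_tool: Moves the arm, as the interface text tells. Its arguments: {"type":"object","properties":{"rows":{"type":"array"},"force":{"type":"number"}},"required":["rows"]}

```bash
mkdir -p pics; cat > h.py <<'E'
import numpy as np, cv2
from workcell import state, vision, job_done, env
E
python3 - <<'E'
from h import *
print(env.pinch_z); s=state(); print(s['time_s'],s['ee_pos'],s['ee_rot'],s['gripper_width'])
for n in('scene','top'):
    i=vision.camera_info(n); print(n,i)
    im=vision.grab_frame(n); np.save(f'{n}.npy',im); cv2.imwrite(f'pics/{n}0.png',im[:,:,::-1])
E
```

```text
18.8
0.0 [ 248.74853334 -517.85479518  213.13900617] [-1.79900541e+02 -1.59148603e-03  2.56566573e+01] 90.88262208054735
scene {'vertical_fov': 53.461398564470514, 'cx': 325.45211397645045, 'cy': 238.04206955307225, 'T': array([[ 1.91520082e-02, -7.21941186e-01,  6.91689327e-01,
         1.03409760e+03],
       [ 9.99814507e-01,  1.24192125e-02, -1.47212256e-02,
        -3.26704765e+01],
       [ 2.03762232e-03,  6.91842964e-01,  7.22045124e-01,
         5.62636618e+02],
       [ 0.00000000e+00,  0.00000000e+00,  0.00000000e+00,
         1.00000000e+00]])}
top {'vertical_fov': 55.31723171613091, 'cx': 320.80940913854215, 'cy': 241.50464823181198, 'T': array([[ 1.88481162e-02,  9.84012583e-01, -1.77098802e-01,
         4.21256765e+02],
       [-9.99780355e-01,  2.01729139e-02,  5.68284363e-03,
        -2.13048298e+01],
       [ 9.16458853e-03,  1.76952793e-01,  9.84176671e-01,
         8.79268598e+02],
       [ 0.00000000e+00,  0.00000000e+00,  0.00000000e+00,
         1.00000000e+00]])}
```

View pics/scene0.png

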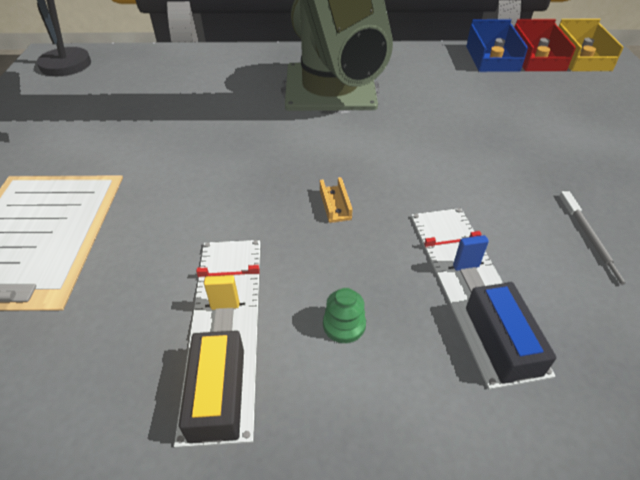

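View pics/top0.png

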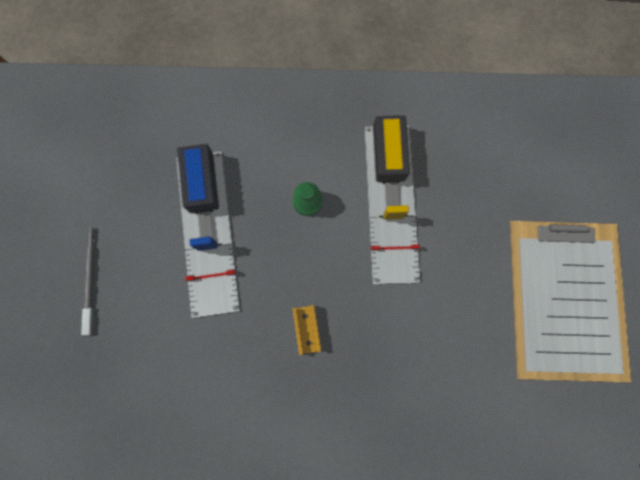

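The scene view shows the yellow tab near (222,292) with its red blocks near (202,271) and (254,268). In the top view the tab is near (397,212) and the blocks near (374,248) and (416,246). Yellow is on the robot's right (-y), and the gauge is turned slightly in yaw.

```bash
cat >> h.py <<'E'
def ray(i,u,v):
    f=240/np.tan(np.radians(i['vertical_fov']/2)); T=i['T']
    d=T[:3,:3]@np.array([(u-i['cx'])/f,-(v-i['cy'])/f,-1]); return T[:3,3],d/np.linalg.norm(d)
def atz(i,u,v,z):
    o,d=ray(i,u,v); return o+d*(z-o[2])/d[2]
def tri(*r):
    A=sum(np.eye(3)-np.outer(d,d) for o,d in r); b=sum((np.eye(3)-np.outer(d,d))@o for o,d in r)
    p=np.linalg.solve(A,b); return p,[np.linalg.norm(np.cross(p-o,d)) for o,d in r]
def blobs(im,col,roi):
    h=cv2.cvtColor(im,cv2.COLOR_RGB2HSV).astype(int); H,S,V=h[...,0],h[...,1],h[...,2]
    m=(S>130)&(V>70)&(((H<7)|(H>173)) if col=='red' else ((H>20)&(H<34)))
    k=np.zeros_like(m); x0,y0,x1,y1=roi; k[y0:y1,x0:x1]=1; m=(m&k).astype(np.uint8)
    n,l,st,c=cv2.connectedComponentsWithStats(m)
    return [(st[j],c[j],cv2.minAreaRect(np.argwhere(l==j)[:,::-1].astype(np.float32))) for j in range(1,n) if st[j][4]>15]
E
python3 - <<'E'
from h import *
S=np.load('scene.npy');T=np.load('top.npy')
for n,im,roi in(('scene',S,(170,230,280,450)),('top',T,(350,100,430,290))):
    i=vision.camera_info(n)
    for c in('red','yel'):
        for b in blobs(im,c,roi): print(n,c,b[0],b[1].round(1),cv2.boxPoints(b[2]).round(1).tolist())
a=cv2.resize(S[255:325,185:275],None,fx=6,fy=6,interpolation=cv2.INTER_CUBIC)[:,:400+140]
b=cv2.resize(T[195:265,360:430],None,fx=6,fy=6,interpolation=cv2.INTER_CUBIC)
a=cv2.resize(a,(400,311));b=cv2.resize(b,(400,400))
o=np.zeros((400,800,3),np.uint8);o[:311,:400]=a;o[:,400:]=b
cv2.imwrite('pics/crop.png',o[:,:,::-1])
E
```

```text
scene red [197 265  62  11 250] [226.2 271.3] [[196.6999969482422, 268.0], [257.8999938964844, 264.79998779296875], [258.3999938964844, 272.70001220703125], [197.10000610351562, 275.8999938964844]]
scene yel [204 276  36  33 932] [221.4 291.6] [[202.8000030517578, 277.70001220703125], [231.8000030517578, 271.1000061035156], [239.6999969482422, 306.20001220703125], [210.8000030517578, 312.70001220703125]]
scene yel [ 192  335   35   83 2212] [209.9 376.8] [[191.5, 416.8999938964844], [199.10000610351562, 332.6000061035156], [227.5, 335.1000061035156], [219.89999389648438, 419.3999938964844]]
top red [371 245  49   5 108] [394.4 247.2] [[371.0, 246.0], [419.0, 244.8000030517578], [419.0, 248.0], [371.0, 249.1999969482422]]
top yel [383 118  20  52 891] [392.6 143.8] [[382.29998779296875, 118.5999984741211], [399.6000061035156, 117.5], [402.79998779296875, 168.89999389648438], [385.3999938964844, 169.89999389648438]]
top yel [383 205  25  14 265] [395.2 211.6] [[383.0, 205.0], [407.0, 205.0], [407.0, 218.0], [383.0, 218.0]]
```

View pics/crop.png

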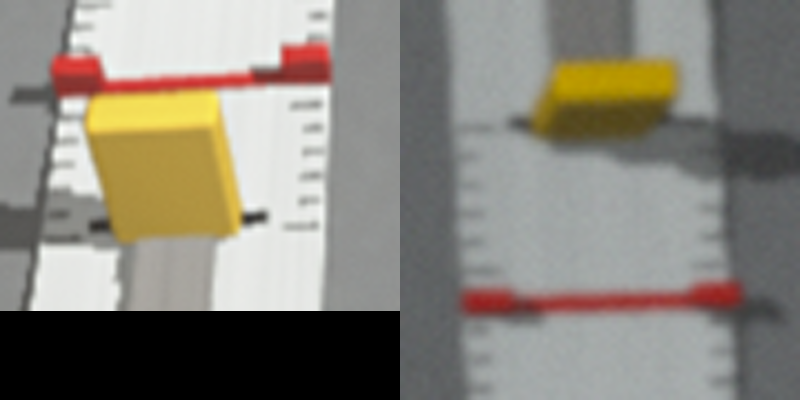

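The crops show the tab's top face corners clearly. In the scene crop the far edge runs (95,93)–(213,93) and the near edge (88,128)–(217,128). In the top crop the face spans (556,60)–(678,60) to (550,100)–(672,97), and the red blocks sit at (488,300) and (718,294).

```bash
python3 - <<'E'
from h import *
iS=vision.camera_info('scene');iT=vision.camera_info('top')
s=lambda x,y:(iS,185+(x-.5)/4.444,255+(y-.5)/4.444)
t=lambda x,y:(iT,360+(x-400)/5.714,195+y/5.714)
C={'hL-back(+x,-y)':(s(88,128),t(678,60)),'+x+y':(s(217,128),t(556,60)),'-x-y':(s(95,93),t(672,97)),'-x+y':(s(213,93),t(550,100))}
P=[]
for k,(a,b) in C.items():
    p,r=tri(ray(*a),ray(*b));P.append(p);print(k,p.round(1),np.round(r,1),atz(*a,70).round(1),atz(*b,70).round(1))
print('top centre',np.mean(P,0).round(1))
# red blocks: top view, top-face z 20; scene block tops centre
for n,a,b in(('-y',s(76,64),t(718,292)),('+y',s(305,52),t(488,298))):
    p,r=tri(ray(*a),ray(*b));print(n,p.round(1),np.round(r,1),atz(*a,20).round(1),atz(*b,20).round(1))
# line points z 6.5
for a in (s(110,86),s(250,79),t(520,304),t(680,299)): print('line',atz(*a,6.5).round(1))
# home tick z6.5
for a in (s(98,226),s(255,217),t(520,123)): print('pin',atz(*a,7).round(1))
# plate long edges in top, z=6: dir
for a in (t(450,20),t(465,380),t(715,20),t(738,380)): print('edge',atz(*a,6).round(1))
for a in ((391,118.6),(394,169)): print('strip',atz(iT,*a,57).round(1))
for q in((382.3,118.6),(399.6,117.5),(402.8,168.9),(385.4,169.9)): print('strip c',atz(iT,*q,57).round(1))
E
```

```text
hL-back(+x,-y) [ 638.1 -185.    64.9] [1. 1.] [ 642.3 -182.4   70. ] [ 636.9 -185.    70. ]
+x+y [ 637.7 -146.4   63.5] [0.5 0.5] [ 643.  -144.4   70. ] [ 636.1 -146.    70. ]
-x-y [ 625.7 -183.7   66. ] [0. 0.] [ 629.  -182.4   70. ] [ 624.7 -182.9   70. ]
-x+y [ 624.7 -146.7   63.8] [1.8 1.8] [ 629.6 -147.1   70. ] [ 622.9 -144.    70. ]
top centre [ 631.6 -165.5   64.5]
-y [ 571.4 -207.8   15.5] [0.4 0.4] [ 575.3 -205.9   20. ] [ 570.7 -207.3   20. ]
+y [ 567.8 -130.8   15.8] [0.1 0.1] [ 571.4 -130.    20. ] [ 567.1 -130.4   20. ]
line [ 573.8 -197.1    6.5]
line [ 571.6 -150.     6.5]
line [ 567.5 -143.     6.5]
line [ 570.4 -197.2    6.5]
pin [ 632.1 -192.2    7. ]
pin [ 629.4 -142.4    7. ]
pin [ 630.3 -143.2    7. ]
edge [ 666.5 -119.3    6. ]
edge [ 541.3 -124.4    6. ]
edge [ 668.5 -210.9    6. ]
edge [ 543.1 -216.5    6. ]
strip [ 811.7 -156.3   57. ]
strip [ 710.6 -161.1   57. ]
strip c [ 811.3 -139.5   57. ]
strip c [ 814.3 -172.8   57. ]
strip c [ 711.1 -177.7   57. ]
strip c [ 708.4 -144.9   57. ]
```

Request:
{"fn": "servo_tool", "kwargs": {
  "rows": [
    [0.2, -0.06, 0, -0.07, 0.8],
    [0.4, -0.12, 0, -0.14, 0.6],
    [0.6, -0.18, 0, -0.22, 0.6],
    [0.8, -0.24, 0, -0.3, 0.6],
    [1.0, -0.3, 0, -0.37, 0.6],
    [1.0, -0.3, 0, -0.45, 0.6],
    [1.0, -0.3, 0, -0.53, 0.6],
    [1.0, -0.3, 0, -0.6, 0.6],
    [1.0, -0.3, 0, -0.67, 0.6],
    [1.0, -0.3, 0, -0.74, 0.6],
    [1.0, -0.3, 0, -0.74, 0.6],
    [1.0, -0.3, 0, -0.74, 0.6]
  ],
  "force": 20
}}

```text
time_s: 1.1
ee_pos: [403.1, -377.5, 213.6]
ee_rot: [-180.0, -0.0, 92.1]
force: [0.4, -0.1, -0.7]
gripper_width: 55.3
gripper_force: 0.0
```

```bash
cat >> h.py <<'E'
def go(x,y,z,yaw):
    from scipy.spatial.transform import Rotation as R
    s=state(); M=R.from_euler('xyz',s['ee_rot'],degrees=True).as_matrix()
    print('t',s['time_s'],s['ee_pos'].round(1),s['ee_rot'].round(2),'F',np.round(s['force'],1),'w',s['gripper_width'])
    print('shift',(M.T@(np.array([x,y,z])-s['ee_pos'])/200).round(3),'turn',round(-(yaw-s['ee_rot'][2])/90,3))
E
python3 -c "
from h import *
go(632,-165,180,92.6)"
```

```text
t 1.1 [ 403.1 -377.5  213.6] [-1.7998e+02 -3.0000e-02  9.2100e+01] F [ 0.4 -0.1 -0.7] w 55.3409755563128
shift [1.02  1.182 0.168] turn -0.006
```

Request:
{"fn": "servo_tool", "kwargs": {
  "rows": [
    [0.14, 0.14, 0, -0.006, 0.6],
    [0.28, 0.28, 0, -0.006, 0.6],
    [0.42, 0.42, 0, -0.006, 0.6],
    [0.56, 0.56, 0, -0.006, 0.6],
    [0.7, 0.7, 0, -0.006, 0.6],
    [0.84, 0.84, 0, -0.006, 0.6],
    [0.95, 0.95, 0, -0.006, 0.6],
    [1.0, 1.0, 0, -0.006, 0.6],
    [1.0, 1.0, 0, -0.006, 0.6],
    [1.0, 1.0, 0, -0.006, 0.6]
  ]
}}

```text
time_s: 1.93
ee_pos: [594.9, -170.0, 213.5]
ee_rot: [-179.9, 0.0, 92.8]
force: [-0.3, -0.4, -0.3]
gripper_width: 54.9
gripper_force: 0.0
```

```bash
python3 - <<'E'
from h import *
go(632,-165,150,92.6)
i=vision.camera_info('wrist'); im=vision.grab_frame('wrist'); np.savez('w1',im=im,T=i['T']); print(i)
cv2.imwrite('pics/w1.png',im[:,:,::-1])
E
```

```text
t 1.9333 [ 594.9 -170.   213.5] [-1.7991e+02  3.0000e-02  9.2790e+01] F [-0.3 -0.4 -0.3] w 54.93240814487354
shift [0.016 0.187 0.317] turn 0.002
{'vertical_fov': 64.55433011145425, 'cx': 328.38259699081624, 'cy': 243.25385650302246, 'T': array([[ 9.98805075e-01, -4.80178964e-02, -9.09415565e-03,
         5.91962366e+02],
       [ 4.88133778e-02,  9.71121640e-01,  2.33538035e-01,
        -1.03898492e+02],
       [-2.38247380e-03, -2.33702891e-01,  9.72305139e-01,
         3.84264055e+02],
       [ 0.00000000e+00,  0.00000000e+00,  0.00000000e+00,
         1.00000000e+00]])}
```

View pics/w1.png

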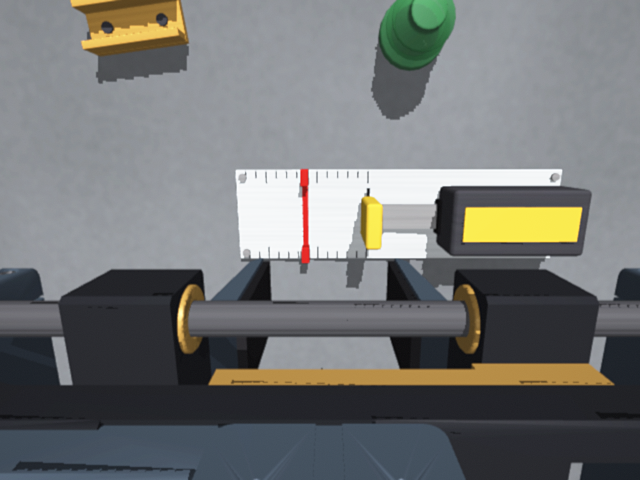

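The wrist view shows the tab at (372,222), the red line at column 305 (rows 170–262) and the tab's home tick at (368,180).

```bash
python3 - <<'E'
from h import *
i=vision.camera_info('wrist'); im=np.load('w1.npz')['im']
for c in('red','yel'):
    for b in blobs(im,c,(240,150,600,270)): print(c,b[0],b[1].round(1),cv2.boxPoints(b[2]).round(1).tolist())
print('line',atz(i,304.5,178,20),atz(i,305.5,254,20),atz(i,305.3,215,6))
print('tick',atz(i,368,178,6),atz(i,368,192,7))
h=cv2.cvtColor(im,cv2.COLOR_RGB2HSV); c=h[205:245:6,355:390]; print(c[...,2])
E
```

```text
red [300 169  10  94 537] [304.8 215.1] [[299.79998779296875, 169.0], [307.79998779296875, 168.89999389648438], [309.1000061035156, 262.0], [301.0, 262.1000061035156]]
yel [361 196  22  53 976] [371.2 222.3] [[359.70001220703125, 247.6999969482422], [361.8999938964844, 195.6999969482422], [382.6000061035156, 196.60000610351562], [380.3999938964844, 248.60000610351562]]
yel [ 462  207  120   36 4070] [521.3 224. ] [[462.0, 242.0], [462.0, 207.0], [581.0, 207.0], [581.0, 242.0]]
line [ 569.2496681  -129.72656722   20.        ] [ 572.70460185 -204.21311201   20.        ] [ 570.41301476 -167.4201783     6.        ]
tick [ 630.7836249  -127.70312135    6.        ] [ 631.66541776 -141.29080765    7.        ]
[[247 248 244 202 164 143 118 111 112 114 127 165 225 250 255 255 255 254
  255 255 254 255 254 255 255 255 250 205 174 180 178 179 178 177 179]
 [248 248 236 180 163 149 121 111 113 112 116 161 227 244 250 252 252 252
  252 252 252 252 252 252 252 251 246 226 188 188 184 184 184 184 184]
 [251 247 193 165 161 143 119 111 111 111 119 167 232 245 250 252 252 252
  252 252 252 252 252 252 252 251 244 199 176 184 181 180 180 180 180]
 [161 164 167 168 161 144 119 112 114 112 125 181 235 245 250 251 252 251
  252 252 252 252 252 252 252 251 246 196 181 188 186 186 186 185 186]
 [159 161 162 164 157 139 118 112 112 110 130 189 237 246 251 252 251 251
  251 251 251 251 252 252 251 251 242 176 161 165 163 162 162 162 162]
 [165 166 165 165 168 156 134 115 111 109 132 195 238 247 251 251 251 251
  251 251 251 251 251 251 250 247 238 232 253 250 249 248 248 248 248]
 [165 167 165 165 165 167 168 160 136 115 136 201 238 247 251 251 251 251
  251 251 251 251 251 251 250 243 235 254 251 248 248 248 248 248 248]]
```

Request:
{"fn": "servo_tool", "kwargs": {
  "rows": [
    [0.02, 0.1, 0.05, 0.002, 0.6],
    [0.02, 0.187, 0.15, 0.002, 0.6],
    [0.02, 0.187, 0.3, 0.002, 0.6],
    [0.02, 0.187, 0.42, 0.002, 0.6],
    [0.02, 0.187, 0.54, 0.002, 0.5],
    [0.02, 0.187, 0.64, 0.002, 0.5],
    [0.02, 0.187, 0.74, 0.002, 0.5],
    [0.02, 0.187, 0.82, 0.002, 0.5],
    [0.02, 0.187, 0.88, 0.002, 0.5],
    [0.02, 0.187, 0.88, 0.002, 0.5],
    [0.02, 0.187, 0.88, 0.002, 0.5]
  ]
}}

```text
time_s: 2.9
ee_pos: [631.8, -165.2, 38.0]
ee_rot: [-180.0, 0.0, 92.5]
force: [-0.8, 0.3, 0.4]
gripper_width: 45.3
gripper_force: 0.0
```

```bash
python3 - <<'E'
from h import *
go(632,-165,36,92.6)
im=vision.grab_frame('wrist'); S=vision.grab_frame('scene')[230:350,150:310]
cv2.imwrite('pics/w2.png',np.hstack([cv2.resize(im,(400,300)),cv2.resize(S,(400,300))])[:,:,::-1])
E
```

```text
t 2.9 [ 631.8 -165.2   38. ] [-179.96    0.     92.52] F [-0.8  0.3  0.4] w 45.268708625634076
shift [0.001 0.001 0.01 ] turn -0.001
```

View pics/w2.png

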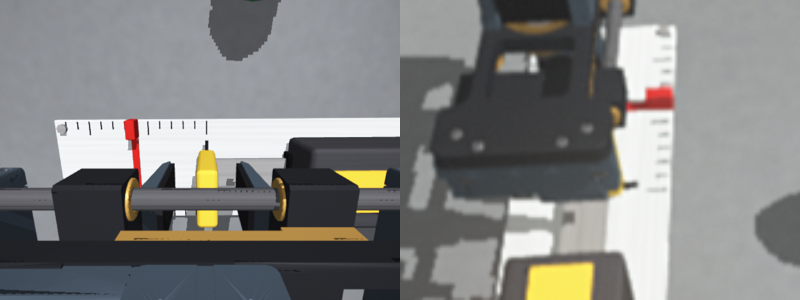

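The wrist half shows the tab at (206,190), centred between the fingers, and the scene half shows nothing touching. I'll close the gripper now.

Request:
{"fn": "servo_tool", "kwargs": {
  "rows": [
    [0, 0, 0.01, 0, 0.3],
    [0, 0, 0.01, 0, 0.2],
    [0, 0, 0.01, 0, 0.1],
    [0, 0, 0.01, 0, 0.0],
    [0, 0, 0.01, 0, 0.0],
    [0, 0, 0.01, 0, 0.0],
    [0, 0, 0.01, 0, 0.0]
  ],
  "force": 30
}}

```text
time_s: 3.58
ee_pos: [632.9, -164.1, 36.2]
ee_rot: [179.9, 0.0, 92.7]
force: [1.7, 1.3, 0.8]
gripper_width: 14.0
gripper_force: 30.0
```

```bash
python3 -c "
from h import *
go(570.5,-168,36,92.6)"
```

```text
t 3.5833 [ 632.9 -164.1   36.2] [1.7995e+02 3.0000e-02 9.2690e+01] F [1.7 1.3 0.8] w 14.012022662153496
shift [-0.005 -0.312  0.001] turn 0.001
```

Request:
{"fn": "servo_tool", "kwargs": {
  "rows": [
    [0, -0.015, 0, 0, 0],
    [0, -0.04, 0, 0, 0],
    [0, -0.07, 0, 0, 0],
    [0, -0.1, 0, 0, 0],
    [0, -0.13, 0, 0, 0],
    [0, -0.16, 0, 0, 0],
    [0, -0.19, 0, 0, 0],
    [0, -0.22, 0, 0, 0],
    [0, -0.25, 0, 0, 0],
    [0, -0.275, 0, 0, 0],
    [0, -0.295, 0, 0, 0],
    [0, -0.308, 0, 0, 0],
    [0, -0.308, 0, 0, 0],
    [0, -0.308, 0, 0, 0],
    [0, -0.308, 0, 0, 0]
  ]
}}

```text
time_s: 4.83
ee_pos: [571.3, -167.2, 36.2]
ee_rot: [179.9, 0.0, 92.6]
force: [6.1, -0.3, -0.9]
gripper_width: 14.1
gripper_force: 30.0
```

```bash
python3 - <<'E'
from h import *
go(570.5,-168,36,92.6)
im=vision.grab_frame('wrist'); S=vision.grab_frame('scene')[230:350,150:310]
cv2.imwrite('pics/w3.png',np.hstack([im[200:440,160:480],cv2.resize(S,(320,240))])[:,:,::-1])
E
```

```text
t 4.8333 [ 571.3 -167.2   36.2] [1.7989e+02 4.0000e-02 9.2620e+01] F [ 6.1 -0.3 -0.9] w 14.077372063108642
shift [-0.004 -0.004  0.001] turn 0.0
```

View pics/w3.png

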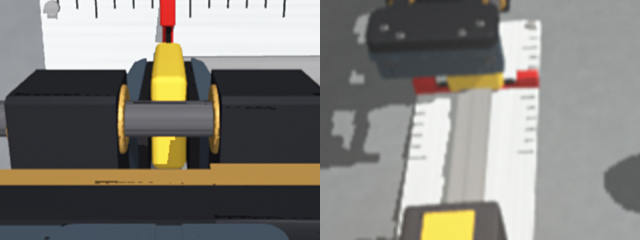

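The tab sits on the red line: tab column about 168 and block column about 168 in the wrist half. In the scene half the tab is between the blocks at (475,80). I'll hold here, then ease it back in.

Request:
{"fn": "servo_tool", "kwargs": {
  "rows": [
    [0, 0, 0, 0, 0],
    [0, 0, 0, 0, 0],
    [0, 0, 0, 0, 0],
    [0, 0, 0, 0, 0],
    [0, 0, 0, 0, 0],
    [0, 0, 0, 0, 0],
    [0, 0, 0, 0, 0],
    [0, 0, 0, 0, 0],
    [0, 0, 0, 0, 0],
    [0, 0, 0, 0, 0],
    [0, 0, 0, 0, 0],
    [0, 0, 0, 0, 0],
    [0, 0, 0, 0, 0],
    [0, 0, 0, 0, 0],
    [0, 0, 0, 0, 0]
  ]
}}

```text
time_s: 6.18
ee_pos: [571.4, -167.2, 36.2]
ee_rot: [179.9, 0.0, 92.6]
force: [5.1, 0.2, -0.4]
gripper_width: 13.9
gripper_force: 30.0
```

Request:
{"fn": "servo_tool", "kwargs": {
  "rows": [
    [0, 0.015, 0, 0, 0],
    [0, 0.035, 0, 0, 0],
    [0, 0.055, 0, 0, 0],
    [0, 0.075, 0, 0, 0],
    [0, 0.1, 0, 0, 0],
    [0, 0.125, 0, 0, 0],
    [0, 0.15, 0, 0, 0],
    [0, 0.175, 0, 0, 0],
    [0, 0.2, 0, 0, 0],
    [0, 0.22, 0, 0, 0],
    [0, 0.24, 0, 0, 0],
    [0, 0.26, 0, 0, 0],
    [0, 0.275, 0, 0, 0],
    [0, 0.29, 0, 0, 0],
    [0, 0.3, 0, 0, 0],
    [0, 0.308, 0, 0, 0],
    [0, 0.31, 0, 0, 0],
    [0, 0.31, 0, 0, 0],
    [0, 0.31, 0, 0, 0]
  ]
}}

```text
time_s: 7.77
ee_pos: [632.8, -164.0, 36.2]
ee_rot: [-180.0, -0.0, 92.6]
force: [1.0, 0.4, 4.8]
gripper_width: 13.6
gripper_force: 30.0
```

```bash
python3 -c "
from h import *
go(632.5,-164.5,36,92.6)"
```

```text
t 7.7667 [ 632.8 -164.    36.2] [-179.99   -0.     92.62] F [1.  0.4 4.8] w 13.599143174628969
shift [-0.002 -0.002  0.001] turn 0.0
```

Request:
{"fn": "servo_tool", "kwargs": {
  "rows": [
    [0, 0, 0, 0, 0.1],
    [0, 0, 0, 0, 0.2],
    [0, 0, 0, 0, 0.35],
    [0, 0, 0, 0, 0.5],
    [0, 0, 0, 0, 0.5],
    [0, 0, 0, 0, 0.5],
    [0, 0, 0, 0, 0.5],
    [0, 0, -0.05, 0, 0.5],
    [0, 0, -0.15, 0, 0.5],
    [0, 0, -0.3, 0, 0.5],
    [0, 0, -0.45, 0, 0.5],
    [0, 0, -0.6, 0, 0.5],
    [0, 0, -0.75, 0, 0.5],
    [0, 0, -0.75, 0, 0.5],
    [0, 0, -0.75, 0, 0.5],
    [0, 0, -0.75, 0, 0.5]
  ]
}}

```text
time_s: 9.1
ee_pos: [632.3, -163.9, 185.9]
ee_rot: [-180.0, -0.0, 92.6]
force: [0.1, 0.8, -0.2]
gripper_width: 45.8
gripper_force: 0.0
```

```bash
python3 - <<'E'
from h import *
go(595,-170,213.5,92.6)
im=vision.grab_frame('wrist'); S=vision.grab_frame('scene')
cv2.imwrite('pics/w4.png',np.hstack([cv2.resize(im,(400,300)),cv2.resize(S,(400,300))])[:,:,::-1])
E
```

```text
t 9.1 [ 632.3 -163.9  185.9] [-1.7997e+02 -1.0000e-02  9.2620e+01] F [ 0.1  0.8 -0.2] w 45.77447114614549
shift [-0.022 -0.188 -0.138] turn 0.0
```

View pics/w4.png

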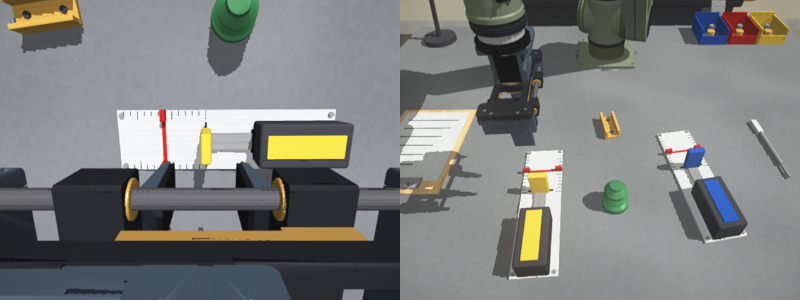

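The yellow tab is back on its home tick at (205,145) in the wrist half. The blue gauge is unmoved at (693,157), and the gripper is clear of everything.

```bash
python3 -c "
from h import *
print(job_done())"
```

```text
the job is handed in; nothing more can be done
None
```

I pulled the yellow slide out to its red mark, held it there for over a second, eased it home without a snap and let go; the blue gauge was not touched, and the job was handed in at about 9 s (the hand-in returned no verdict).

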